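# Show the base of a tin to the phone

### The job

A colleague on the stall's phone is waiting to check the underside of the tallest of the three tins in the tray. Lift that tin out and hold it up in the air to the phone, its underside squarely facing the screen, centred on the lens and about 10 cm from it. Leave the other things where they are, do not touch the phone or its stand, and finish while still holding the tin steadily there: do not put it down or let go.

Things in the scene. Friction and masses are not known exactly. Their poses are not given: they have to be found in the camera images.
- tall_tin: The tin to show: closed plain tinplate cylinder, 52 mm diameter, 100 mm high, 0.1 to 0.2 kg, the tallest and slimmest of the three, standing lid up in the tray. Origin: centre of its underside. z runs from the underside to the lid, along the tin's axis. Its body is smooth and rigid and can be gripped anywhere from the side.
- middle_tin: Plain tinplate tin to be left alone, 64 mm diameter, 62 mm high, loose in the tray. Origin: centre of its underside, z up.
- flat_tin: Plain tinplate tin to be left alone, 70 mm diameter, 40 mm high, loose in the tray. Origin: centre of its underside, z up.
- tray: Fixed shallow dark steel tray, 130 mm (its x) by 300 mm (its y), 22 mm high, walls 4 mm; its inner floor is 4 mm above the table. The three tins stand in a row along its y, about 95 mm apart, in any order. Origin: centre of its underside, z up. Across the row (along its x) nothing stands beside a tin but the low wall.
- stand: Fixed desk stand that carries the phone, base plate 130 mm (x) by 85 mm (y). Origin on the table under its middle; z up; the phone looks towards its -x and upwards. The whole with the phone is about 125 mm high.
- phone: Black phone, 155 x 74 x 8 mm, fixed on the stand, leaning back: its screen looks roughly towards the robot and 50 degrees above level. Origin: the front camera's lens, in the screen's plane, on the long centre line, 10 mm below the upper short edge, 120 mm above the table. z: straight out of the screen. x: along the phone to its upper edge. The tin is shown with its z along this z.
- mug: Steel mug, bystander, rim radius 36 mm, 80 mm high, beyond the work. Origin: centre of its underside.
- jar: Clear lidded jar, bystander, radius 36 mm, 85 mm high, to the robot's left. Origin: centre of its underside.
- kettle: Aluminium kettle, bystander, radius 85 mm, 170 mm high with its handle, to the robot's right. Origin: centre of its underside.
Not all that is in view belongs to the job. What is shaped like the tall_tin but black, blue or purple is not meant.

How it is judged:
By the outcome, as a careful person would: the job done as asked, in the order asked, and still so for the second after the job is handed in, while the arm keeps its last pose, push and grip.
It also fails if it takes over 34 s, if anything falls off the work surface, if the arm or the gripper's body presses on something with over 40 N, if the wrist force passes 120 N, or if a joint passes its speed limit or range.

### The arm

A 6-joint arm with a two-finger parallel gripper is mounted at the origin on the work surface. World frame = base frame: x ahead of the robot, y to its left, z up, the work surface at z = 0. Lengths are in mm, angles in rad, forces in N, time in s.
With the tool pointing down it reaches from about 300 to 775 mm from the base axis. Payload 14.6 kg.
Tool frame: the origin (TCP) lies between the finger pads; the fingertips stand manip.nose_length ahead of it and the grasp point (between the pads) lies 11 mm behind it (manip.nose_length is the distance from the TCP to the fingertips, in mm); z points along the fingers, y is the line along which they close (so a half turn about z gives the same grasp; the last joint's range is limited). The gripper opens to 94 mm and grips with 3 to 60 N. Pads are 16 mm wide; open, the fingers measure 119 mm over their backs; the gripper's body (75 mm by 177 mm) begins 78 mm behind the grasp point.
Start: joints at [1.051, 0.3, 1.521, -0, 1.321, -0.067], TCP at [240.613, 494.565, 213.446] pointing down, gripper open.
Joint ranges: [-3.03, 3.03], [-0.79, 2.21], [0.23, 2.52], [-1.04, 4.18], [0, 3.07], [-2.55, 2.55]. Speed limits (rad/s): [2.22, 2.22, 2.57, 3.14, 3.14, 3.14].

### API

Orientations are given as [roll, pitch, yaw] about the fixed x, y, z axes, in that order (R = Rz(yaw) Ry(pitch) Rx(roll)).
In Python, from cell import manip, cams, job gives the robot as it stands.
- The arm moves only by the tool jog_arm, never from a script. Its argument "commands" is a list of rows, each an object of numbers: "dx", "dy", "dz": the shift along the tool's x, y, z each as a share of 40 mm, from -1 to 1; "ax", "ay", "az": the turn, a rotation vector about the tool's x, y, z each as a share of 10 degrees, from -1 to 1; "gripper": the closure, from 0 (fully open) to 1 (shut). A call has 1 to 10 rows; each row shifts and turns the commanded pose from where the row before left it, along the tool's axes as they then stand; what a row does not reach is not made up. A row lasts 1/8 s, in which the tool goes at most 62.5 mm and 10.7 degrees, less where a joint would pass 70% of its speed; a pose out of reach is approached as far as the arm can. A call with a number of a shift or a turn outside -1 to 1 is refused whole. A call with a gripper value outside its range is refused whole. The fingers move at their own pace and stop on an object; "squeeze" is the grip in N (left out, the last holds). Time passes only in rows, so rows that do not move let the fingers close. It gives the time, the measured TCP pose, the force, the opening and the grip force at its end, in the units of the state.
- manip.read_state(): the state, without advancing time (a new reading comes with each control period).
- cams.camera(name): name is "side" or "top"; returns a dict with "image" (480x640x3 uint8, red, green, blue), "fx", "fy", "cx", "cy" (pixels), "world_to_cam" (4x4, takes a point from world to camera coordinates). Camera axes: x right, y down, z forward; pixel columns grow to the right and rows downward; lengths in mm; the calibration is good to about 2 mm. A picture is of the moment at which its call begins. There is no depth.
- job.sign_off(): hands the job in; it is judged then, once.
The state is a dict: "clock": time; "joints": joint angles; "qd": joint speeds; "effort": joint torques, N m; "eef_pos": TCP position; "eef_rot": TCP orientation; "wrist_force": force on the tool from outside, world axes, zero at the start; "moment": the same for the moment, N m; "finger_gap": finger opening in mm; "finger_force": force on a finger pad.
Only numpy, scipy, OpenCV 4.12 (cv2) and the standard library are available. Lean on these libraries where they do the work, as an engineer would, in place of code of your own. Each camera call takes 0.05 s, during which the arm holds its last target. There are 200 camera calls.

## Working session

There is one attempt and no reset: what is moved stays moved. The work goes in short steps, Python scripts to look and compute and a tool call to move; the robot and the scene stay as the last step left them, time stands still between calls to the robot, and variables do not carry over. Pictures are saved under pics/ and viewed, at most 10 in all, crops included, and the job is handed in when it is done.

Besides the shell and the picture viewer there is one more tool, called by a JSON object that holds its "fn" and its "kwargs". jog_arm: Moves the arm, as the interface text tells. Shift numbers are shares of 40 mm and turn numbers shares of 10 degrees, none past 1 either way. Its arguments: {"type":"object","properties":{"commands":{"type":"array"},"squeeze":{"type":"number"}},"required":["commands"]}

```bash
mkdir -p pics; ls; cat > h.py <<'E'
import numpy as np, cv2
from cell import manip, cams, job
E
python3 - <<'E'
from h import *
print(manip.nose_length, manip.read_state())
for n in ("top","side"):
    c=cams.camera(n); cv2.imwrite(f"pics/{n}0.png",c["image"][:,:,::-1])
    np.savez(f"{n}0.npz",**c); print(n,c["fx"],c["fy"],c["cx"],c["cy"],np.round(c["world_to_cam"],3).tolist())
E
```

```text
pics
8.0 {'clock': 0.0, 'joints': array([ 1.05133948e+00,  3.00480950e-01,  1.52162731e+00, -8.12739705e-06,
        1.32070056e+00, -6.65878936e-02]), 'qd': array([ 0.00159039,  0.00010241,  0.00064523, -0.00043322,  0.00063509,
       -0.00132826]), 'effort': array([-5.02761177e-04, -5.31807625e+01, -3.52742171e+01,  7.07790256e-02,
        2.44326226e-02, -1.45315994e-04]), 'eef_pos': array([240.51340987, 494.32042215, 212.86136908]), 'eef_rot': array([-3.14037865e+00, -7.30677483e-05,  2.68872567e+00]), 'wrist_force': array([ 0.52426364, -0.1979924 ,  0.77859375]), 'moment': array([ 0.0259132 ,  0.02922632, -0.02232146]), 'finger_force': 0.0, 'finger_gap': 94.26470882073437}
top 481.47000908071254 481.47000908071254 321.8483088290531 237.2131818711803 [[0.022, -1.0, -0.001, -69.298], [-0.995, -0.022, -0.102, 615.075], [0.102, 0.003, -0.995, 1612.466], [0.0, 0.0, 0.0, 1.0]]
side 612.7723268227776 612.7723268227776 321.4533828017855 243.6096906580344 [[-0.899, -0.437, -0.013, 532.122], [-0.253, 0.545, -0.799, 263.417], [0.356, -0.716, -0.601, 1705.794], [0.0, 0.0, 0.0, 1.0]]
```

View pics/top0.png

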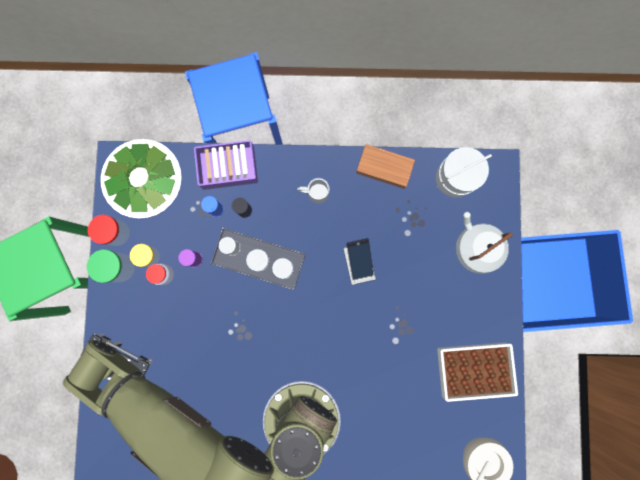

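View pics/side0.png

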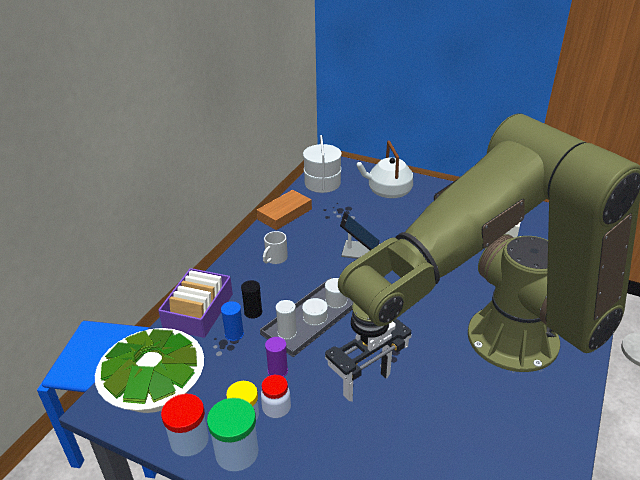

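The tray holds three plain tins, seen in the top view at (228,245), (257,260) and (283,268). The leftmost is the slimmest, and in the side view it's the tall one at (286,318). The blue, black and purple cylinders outside the tray aren't meant. I'll confirm in one crop.

```bash
python3 - <<'E'
from h import *
t=cv2.imread("pics/top0.png");s=cv2.imread("pics/side0.png")
a=cv2.resize(t[220:295,205:315],None,fx=3.6,fy=3.6,interpolation=2)
b=cv2.resize(t[225:300,325:390],None,fx=3.6,fy=3.6,interpolation=2)
c=cv2.resize(s[200:350,255:395],None,fx=2,fy=2,interpolation=2)
W=np.zeros((580,640,3),np.uint8)
W[:270,:396]=a;W[:270,400:634]=b;W[275:575,:280]=c
cv2.imwrite("pics/crop.png",W)
E
```

```text
(no output)
```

View pics/crop.png

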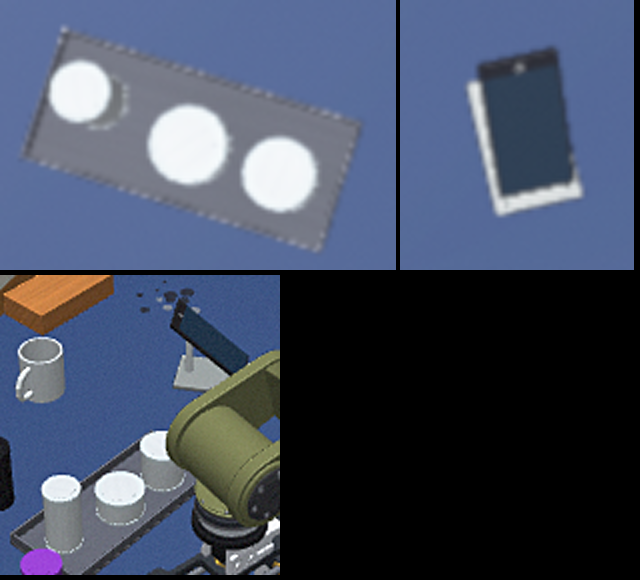

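The crop confirms it: the left tin is slimmest in the top view and tallest in the side view. The lens is at about (358,243.6) in the top image. Next I'll fit positions.

```bash
cat >> h.py <<'E'
from scipy.optimize import least_squares
from scipy.spatial.transform import Rotation as Ro
def load(n): return dict(np.load(f"{n}0.npz"))
def proj(c,P):
    q=np.atleast_2d(P)@c["world_to_cam"][:3,:3].T+c["world_to_cam"][:3,3]
    return np.c_[c["fx"]*q[:,0]/q[:,2]+c["cx"],c["fy"]*q[:,1]/q[:,2]+c["cy"]]
def onz(c,uv,z):
    M=c["world_to_cam"];R=M[:3,:3];o=-R.T@M[:3,3]
    d=R.T@np.array([(uv[0]-c["cx"])/c["fx"],(uv[1]-c["cy"])/c["fy"],1]);return o+d*(z-o[2])/d[2]
def axes(az,el=50):
    a,e=np.radians([az,el]);n=np.array([-np.cos(a)*np.cos(e),-np.sin(a)*np.cos(e),np.sin(e)])
    x=np.array([np.cos(a)*np.sin(e),np.sin(a)*np.sin(e),np.cos(e)]);return x,np.cross(n,x),n
E
python3 - <<'E'
from h import *
T,S=load("top"),load("side")
im=T["image"]
g=im.min(2)
# tin lid blob
m=(g[225:290,210:310]>200).astype(np.uint8)
n,l,st,ce=cv2.connectedComponentsWithStats(m)
for i in range(1,n):
    if st[i,4]>60:
        uv=ce[i]+[210,225]
        for z in (44,66,104): 
            p=onz(T,uv,z);print(uv.round(1),st[i,4],z,p.round(),"diam",round(2*np.sqrt(st[i,4]/np.pi)*np.linalg.norm(p-[0,0,1612])/481,0))
p=onz(T,T and (227.4,245.1),104)
print("side lid exp",proj(S,p))
# tray
tc=np.array([(65,30),(360,122),(320,250),(23,157)])/3.6+[205,220]-.36
Q=np.array([onz(T,u,22)[:2] for u in tc]);print("tray",Q.round(),[np.linalg.norm(Q[i]-Q[i-1]).round() for i in range(4)],"long az",np.degrees(np.arctan2(*( (Q[0]-Q[1]+Q[3]-Q[2])[::-1]))))
# phone
pc=np.array([(479,65),(556,48),(577,180),(502,197),(519,67)])/3.6+[325,225]-[111.11,0]-.36
def pts(v,el=50):
    x,y,nn=axes(v[2],el);L=np.array([v[0],v[1],120])
    return np.array([L+10*x+37*y,L+10*x-37*y,L-145*x-37*y,L-145*x+37*y,L])
for el in (45,50,55):
    f=lambda v:(proj(T,pts(v,el))-pc)[[0,1,2,3,4]].ravel()
    r=least_squares(f,[600,-100,0]);print(el,r.x.round(1),r.fun.round(1))
    print("side",proj(S,pts(r.x,el)).round().tolist())
print("lens",onz(T,pc[4],120))
E
```

```text
[226.6 245. ] 212 44 [581. 266.  44.] diam 58.0
[226.6 245. ] 212 66 [580. 261.  66.] diam 57.0
[226.6 245. ] 212 104 [577. 254. 104.] diam 56.0
[256.8 259.7] 355 44 [534. 162.  44.] diam 74.0
[256.8 259.7] 355 66 [533. 159.  66.] diam 73.0
[256.8 259.7] 355 104 [531. 154. 104.] diam 71.0
[282.1 267.9] 303 44 [508.  76.  44.] diam 67.0
[282.1 267.9] 303 66 [508.  74.  66.] diam 67.0
[282.1 267.9] 303 104 [506.  71. 104.] diam 65.0
side lid exp [[285.70696858 306.41557021]]
tray [[642. 286.]
 [560.   2.]
 [438.  37.]
 [520. 321.]] [np.float64(127.0), np.float64(296.0), np.float64(127.0), np.float64(296.0)] long az 73.9697813989352
45 [ 588.6 -172.8   14.7] [-0.2  1.4  0.8  0.8 -0.4 -1.6 -0.6 -1.3  0.3  0.5]
side [[341.0, 224.0], [345.0, 212.0], [377.0, 242.0], [374.0, 256.0], [345.0, 220.0]]
50 [ 591.5 -172.    14.4] [-0.5  0.3  0.5 -0.2  0.1 -0.  -0.2  0.2  0.  -0.4]
side [[340.0, 225.0], [344.0, 212.0], [379.0, 240.0], [376.0, 254.0], [344.0, 220.0]]
55 [ 594.2 -171.3   14. ] [-0.7 -0.7  0.3 -1.1  0.6  1.5  0.1  1.6 -0.2 -1.2]
side [[339.0, 225.0], [343.0, 212.0], [381.0, 238.0], [378.0, 252.0], [344.0, 220.0]]
lens [ 590.35017252 -171.97050029  120.        ]
```

{"fn": "jog_arm", "kwargs": {"commands": [{"dx": -0.5, "dy": -0.1}, {"dx": -0.9, "dy": -0.17}, {"dx": -0.9, "dy": -0.17}, {"dx": -0.9, "dy": -0.17}, {"dx": -0.9, "dy": -0.17}, {"dx": -0.9, "dy": -0.17}, {"dx": -0.9, "dy": -0.17}, {"dx": -0.9, "dy": -0.17}, {"dx": -0.9, "dy": -0.17}, {"dx": -0.9, "dy": -0.17}]}}

```text
schema error: expected keys dx, dy, dz, ax, ay, az, gripper
```

{"fn": "jog_arm", "kwargs": {"commands": [{"az": 0.5}, {"az": 1}, {"az": 1}, {"az": 1}, {"az": 1}, {"az": 1}, {"az": 1}, {"az": 1}, {"az": 0.5}, {}]}}

```text
schema error: expected keys dx, dy, dz, ax, ay, az, gripper
```

All keys have to be in each row.

{"fn": "jog_arm", "kwargs": {"commands": [{"dx": -0.5, "dy": -0.1, "dz": 0, "ax": 0, "ay": 0, "az": 0, "gripper": 0}, {"dx": -0.9, "dy": -0.17, "dz": 0, "ax": 0, "ay": 0, "az": 0, "gripper": 0}, {"dx": -0.9, "dy": -0.17, "dz": 0, "ax": 0, "ay": 0, "az": 0, "gripper": 0}, {"dx": -0.9, "dy": -0.17, "dz": 0, "ax": 0, "ay": 0, "az": 0, "gripper": 0}, {"dx": -0.9, "dy": -0.17, "dz": 0, "ax": 0, "ay": 0, "az": 0, "gripper": 0}, {"dx": -0.9, "dy": -0.17, "dz": 0, "ax": 0, "ay": 0, "az": 0, "gripper": 0}, {"dx": -0.9, "dy": -0.17, "dz": 0, "ax": 0, "ay": 0, "az": 0, "gripper": 0}, {"dx": -0.9, "dy": -0.17, "dz": 0, "ax": 0, "ay": 0, "az": 0, "gripper": 0}, {"dx": -0.9, "dy": -0.17, "dz": 0, "ax": 0, "ay": 0, "az": 0, "gripper": 0}, {"dx": -0.9, "dy": -0.17, "dz": 0, "ax": 0, "ay": 0, "az": 0, "gripper": 0}]}}

```text
clock: 1.35
eef_pos: [522.7, 283.4, 213.3]
eef_rot: [-3.141, -0.0, 2.688]
wrist_force: [0.0, -0.4, 0.5]
finger_gap: 94.1
finger_force: 0.0
```

{"fn": "jog_arm", "kwargs": {"commands": [{"dx": 0, "dy": 0, "dz": 0, "ax": 0, "ay": 0, "az": 0.5, "gripper": 0}, {"dx": 0, "dy": 0, "dz": 0, "ax": 0, "ay": 0, "az": 1, "gripper": 0}, {"dx": 0, "dy": 0, "dz": 0, "ax": 0, "ay": 0, "az": 1, "gripper": 0}, {"dx": 0, "dy": 0, "dz": 0, "ax": 0, "ay": 0, "az": 1, "gripper": 0}, {"dx": 0, "dy": 0, "dz": 0, "ax": 0, "ay": 0, "az": 1, "gripper": 0}, {"dx": 0, "dy": 0, "dz": 0, "ax": 0, "ay": 0, "az": 1, "gripper": 0}, {"dx": 0, "dy": 0, "dz": 0, "ax": 0, "ay": 0, "az": 1, "gripper": 0}, {"dx": 0, "dy": 0, "dz": 0, "ax": 0, "ay": 0, "az": 1, "gripper": 0}, {"dx": 0, "dy": 0, "dz": 0, "ax": 0, "ay": 0, "az": 0.5, "gripper": 0}, {"dx": 0, "dy": 0, "dz": 0, "ax": 0, "ay": 0, "az": 0, "gripper": 0}]}}

```text
clock: 2.6
eef_pos: [521.7, 284.4, 213.3]
eef_rot: [-3.141, 0.0, 1.293]
wrist_force: [0.8, -0.5, 0.2]
finger_gap: 93.8
finger_force: 0.0
```

{"fn": "jog_arm", "kwargs": {"commands": [{"dx": -0.12, "dy": 0.5, "dz": 0, "ax": 0, "ay": 0, "az": 0, "gripper": 0}, {"dx": -0.12, "dy": 0.52, "dz": 0, "ax": 0, "ay": 0, "az": 0, "gripper": 0}, {"dx": -0.12, "dy": 0.52, "dz": 0.5, "ax": 0, "ay": 0, "az": 0, "gripper": 0}, {"dx": 0, "dy": 0, "dz": 0.9, "ax": 0, "ay": 0, "az": 0, "gripper": 0}, {"dx": 0, "dy": 0, "dz": 0.5, "ax": 0, "ay": 0, "az": 0, "gripper": 0}, {"dx": 0, "dy": 0, "dz": 0, "ax": 0, "ay": 0, "az": 0, "gripper": 0}]}}

```text
clock: 3.35
eef_pos: [577.0, 253.5, 135.8]
eef_rot: [-3.139, 0.002, 1.293]
wrist_force: [-0.5, -0.7, 0.6]
finger_gap: 93.9
finger_force: 0.0
```

```bash
python3 - <<'E'
from h import *
s=manip.read_state();print(s["eef_pos"],s["joints"].round(2))
W=[]
for n,z in (("side",(slice(200,350),slice(210,360))),("top",(slice(170,320),slice(150,300)))):
    c=cams.camera(n);W.append(cv2.resize(np.ascontiguousarray(c["image"][z][:,:,::-1]),(400,400)))
cv2.imwrite("pics/pre.png",np.hstack(W))
E
```

```text
[576.95115281 253.47377646 135.83251346] [ 0.36  0.55  1.36 -0.    1.24  0.63]
```

View pics/pre.png

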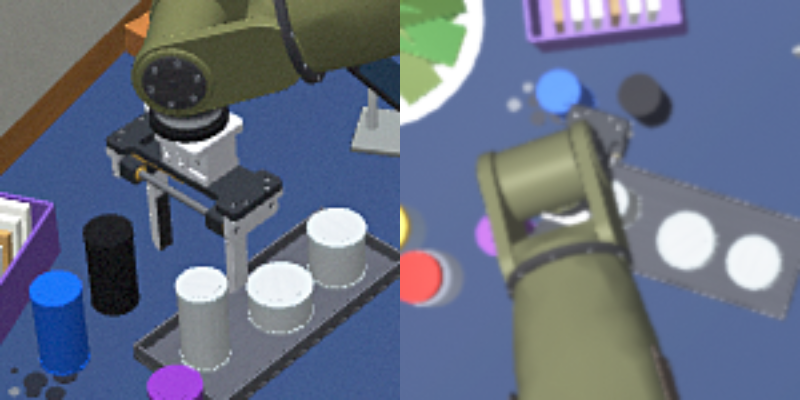

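The side view shows the fingers straddling the tin: lid at about (285.8,306.5), as predicted, with the finger tips either side. Descending to TCP z=58 and gripping.

{"fn": "jog_arm", "kwargs": {"commands": [{"dx": 0, "dy": 0, "dz": 0.4, "ax": 0, "ay": 0, "az": 0, "gripper": 0}, {"dx": 0, "dy": 0, "dz": 0.5, "ax": 0, "ay": 0, "az": 0, "gripper": 0}, {"dx": 0, "dy": 0, "dz": 0.5, "ax": 0, "ay": 0, "az": 0, "gripper": 0}, {"dx": 0, "dy": 0, "dz": 0.54, "ax": 0, "ay": 0, "az": 0, "gripper": 0}, {"dx": 0, "dy": 0, "dz": 0, "ax": 0, "ay": 0, "az": 0, "gripper": 0}, {"dx": 0, "dy": 0, "dz": 0, "ax": 0, "ay": 0, "az": 0, "gripper": 0.3}, {"dx": 0, "dy": 0, "dz": 0, "ax": 0, "ay": 0, "az": 0, "gripper": 0.4}, {"dx": 0, "dy": 0, "dz": 0, "ax": 0, "ay": 0, "az": 0, "gripper": 0.6}, {"dx": 0, "dy": 0, "dz": 0, "ax": 0, "ay": 0, "az": 0, "gripper": 1}, {"dx": 0, "dy": 0, "dz": 0, "ax": 0, "ay": 0, "az": 0, "gripper": 1}], "squeeze": 30}}

```text
clock: 4.7
eef_pos: [576.8, 254.7, 60.0]
eef_rot: [3.141, -0.0, 1.293]
wrist_force: [0.1, -0.5, 1.5]
finger_gap: 51.6
finger_force: 30.0
```

{"fn": "jog_arm", "kwargs": {"commands": [{"dx": 0, "dy": 0, "dz": 0, "ax": 0, "ay": 0, "az": 0, "gripper": 1}, {"dx": 0, "dy": 0, "dz": 0, "ax": 0, "ay": 0, "az": 0, "gripper": 1}, {"dx": 0, "dy": 0, "dz": 0, "ax": 0, "ay": 0, "az": 0, "gripper": 1}]}}

```text
clock: 5.08
eef_pos: [576.8, 254.7, 60.0]
eef_rot: [3.141, -0.0, 1.293]
wrist_force: [-0.4, 0.8, 2.4]
finger_gap: 51.8
finger_force: 30.0
```

{"fn": "jog_arm", "kwargs": {"commands": [{"dx": 0, "dy": 0, "dz": -0.3, "ax": 0, "ay": 0, "az": 0, "gripper": 1}, {"dx": 0, "dy": 0, "dz": -0.6, "ax": 0, "ay": 0, "az": 0, "gripper": 1}, {"dx": 0, "dy": 0, "dz": -0.8, "ax": 0, "ay": 0, "az": 0, "gripper": 1}, {"dx": 0, "dy": 0, "dz": -0.8, "ax": 0, "ay": 0, "az": 0, "gripper": 1}, {"dx": 0, "dy": 0, "dz": -0.8, "ax": 0, "ay": 0, "az": 0, "gripper": 1}, {"dx": 0, "dy": 0, "dz": -0.8, "ax": 0, "ay": 0, "az": 0, "gripper": 1}, {"dx": 0, "dy": 0, "dz": -0.4, "ax": 0, "ay": 0, "az": 0, "gripper": 1}]}}

```text
clock: 5.95
eef_pos: [576.9, 254.8, 242.0]
eef_rot: [3.14, -0.001, 1.293]
wrist_force: [-0.4, -0.9, -1.6]
finger_gap: 51.3
finger_force: 30.0
```

{"fn": "jog_arm", "kwargs": {"commands": [{"dx": -0.4, "dy": 0, "dz": 0, "ax": 0, "ay": 0, "az": 0, "gripper": 1}, {"dx": -0.7, "dy": 0.1, "dz": 0, "ax": 0, "ay": 0, "az": 0, "gripper": 1}, {"dx": -0.8, "dy": 0.1, "dz": 0, "ax": 0, "ay": 0, "az": 0, "gripper": 1}, {"dx": -0.8, "dy": 0.1, "dz": 0, "ax": 0, "ay": 0, "az": 0, "gripper": 1}, {"dx": -0.8, "dy": 0.1, "dz": 0, "ax": 0, "ay": 0, "az": 0, "gripper": 1}, {"dx": -0.8, "dy": 0.1, "dz": 0, "ax": 0, "ay": 0, "az": 0, "gripper": 1}, {"dx": -0.8, "dy": 0.1, "dz": 0, "ax": 0, "ay": 0, "az": 0, "gripper": 1}, {"dx": -0.8, "dy": 0.1, "dz": 0, "ax": 0, "ay": 0, "az": 0, "gripper": 1}, {"dx": -0.8, "dy": 0.1, "dz": 0, "ax": 0, "ay": 0, "az": 0, "gripper": 1}, {"dx": -0.8, "dy": 0.1, "dz": 0, "ax": 0, "ay": 0, "az": 0, "gripper": 1}]}}

```text
clock: 7.2
eef_pos: [527.5, -45.3, 238.2]
eef_rot: [-3.139, 0.0, 1.292]
wrist_force: [0.7, 0.3, -2.0]
finger_gap: 51.9
finger_force: 30.0
```

{"fn": "jog_arm", "kwargs": {"commands": [{"dx": -0.8, "dy": 0.1, "dz": 0, "ax": 0, "ay": 0, "az": 0, "gripper": 1}, {"dx": -0.8, "dy": 0.1, "dz": 0, "ax": 0, "ay": 0, "az": 0, "gripper": 1}, {"dx": -0.8, "dy": 0.1, "dz": 0, "ax": 0, "ay": 0, "az": 0, "gripper": 1}, {"dx": -0.8, "dy": 0.1, "dz": 0, "ax": 0, "ay": 0, "az": 0, "gripper": 1}, {"dx": -0.5, "dy": 0, "dz": 0, "ax": 0, "ay": 0, "az": 0, "gripper": 1}, {"dx": 0, "dy": 0, "dz": 0, "ax": 0, "ay": 0, "az": 0, "gripper": 1}]}}

```text
clock: 7.95
eef_pos: [502.7, -191.2, 239.0]
eef_rot: [-3.14, -0.0, 1.291]
wrist_force: [0.1, -0.6, -2.2]
finger_gap: 51.6
finger_force: 30.0
```

```bash
python3 - <<'E'
from h import *
s=manip.read_state();print(s["eef_pos"],s["joints"].round(2),s["finger_gap"],s["finger_force"])
R=Ro.from_euler("xyz",s["eef_rot"]).as_matrix()
n=axes(14.4)[2];a=R[:,2];b=-n
k=np.cross(a,b);k/=np.linalg.norm(k);ang=np.degrees(np.arccos(a@b))
print("tool rotvec deg",R.T@k*ang,"TCP shift world",np.array([591,-172,120])+156*n-s["eef_pos"])
# unobstructed? lens view
W=[]
for nme,z in (("side",(slice(120,320),slice(270,470))),("top",(slice(170,320),slice(280,430)))):
    c=cams.camera(nme);W.append(cv2.resize(np.ascontiguousarray(c["image"][z][:,:,::-1]),(400,400)))
cv2.imwrite("pics/mid.png",np.hstack(W))
E
```

```text
[ 502.73794803 -191.23031723  239.03293857] [-0.43  0.25  1.52 -0.    1.37 -0.15] 51.610852487607055 29.987463355064392
tool rotvec deg [-3.45545772e+01  2.02662818e+01  1.83094245e-18] TCP shift world [-8.8624958  -5.70702816  0.46999456]
```

View pics/mid.png

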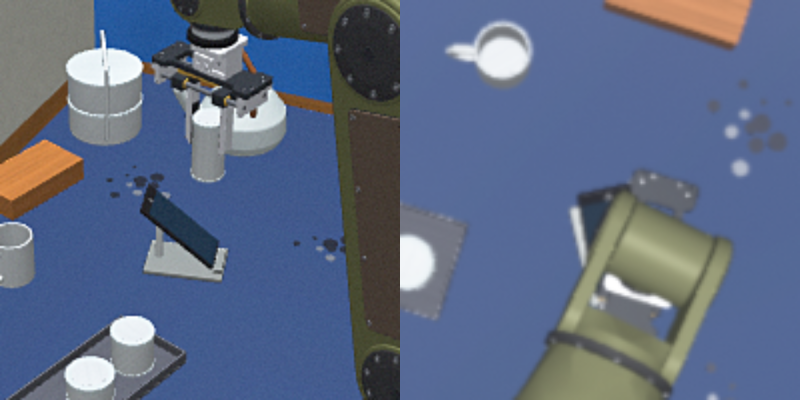

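Side view: the tin is held above and in front of the phone, and the phone's corners match the fit, with the top edge at about (341,217) and the bottom corner at (376,253). Tilting now.

{"fn": "jog_arm", "kwargs": {"commands": [{"dx": 0, "dy": 0, "dz": 0, "ax": -0.35, "ay": 0.2, "az": 0, "gripper": 1}, {"dx": 0, "dy": 0, "dz": 0, "ax": -0.6, "ay": 0.35, "az": 0, "gripper": 1}, {"dx": 0, "dy": 0, "dz": 0, "ax": -0.6, "ay": 0.35, "az": 0, "gripper": 1}, {"dx": 0, "dy": 0, "dz": 0, "ax": -0.6, "ay": 0.35, "az": 0, "gripper": 1}, {"dx": 0, "dy": 0, "dz": 0, "ax": -0.6, "ay": 0.35, "az": 0, "gripper": 1}, {"dx": 0, "dy": 0, "dz": 0, "ax": -0.6, "ay": 0.35, "az": 0, "gripper": 1}, {"dx": 0, "dy": 0, "dz": 0, "ax": -0.1, "ay": 0.08, "az": 0, "gripper": 1}, {"dx": 0, "dy": 0, "dz": 0, "ax": 0, "ay": 0, "az": 0, "gripper": 1}]}}

```text
clock: 9.05
eef_pos: [503.8, -190.0, 240.0]
eef_rot: [2.517, -0.331, 1.402]
wrist_force: [0.8, -0.1, -1.8]
finger_gap: 51.6
finger_force: 30.0
```

```bash
cat > chk.py <<'E'
from h import *
s=manip.read_state();print(s["eef_pos"].round(1),s["joints"].round(2),s["finger_gap"],s["finger_force"])
R=Ro.from_euler("xyz",s["eef_rot"]).as_matrix()
n=axes(14.4)[2];a=R[:,2];b=-n
k=np.cross(a,b);ang=np.degrees(np.arccos(min(1,a@b)));k/=np.linalg.norm(k)
d=np.array([591,-172,120])+156*n-s["eef_pos"]
print("tool rotvec deg",R.T@k*ang,"TCP shift world",d.round(1),"tool",(R.T@d).round(1))
c=cams.camera("side");im=np.ascontiguousarray(c["image"][:,:,::-1]);z=4
im=cv2.resize(im[130:270,290:470],None,fx=z,fy=z,interpolation=2)
o=s["eef_pos"]+R[:,2]*56;u=np.array([R[:,0],R[:,1]])
for h in(0,100):
    t=np.linspace(0,2*np.pi,40)
    P=o-h*R[:,2]+26*(np.outer(np.cos(t),u[0])+np.outer(np.sin(t),u[1]))
    cv2.polylines(im,[((proj(c,P)-[290,130]+.5)*z).astype(int)],True,(0,0,255),1)
L=np.array([591,-172,120]);x,y,nn=axes(14.4)
P=np.array([L+10*x+37*y,L+10*x-37*y,L-145*x-37*y,L-145*x+37*y])
cv2.polylines(im,[((proj(c,P)-[290,130]+.5)*z).astype(int)],True,(0,255,0),1)
P=np.array([L,L+100*nn]);cv2.polylines(im,[((proj(c,P)-[290,130]+.5)*z).astype(int)],False,(255,0,255),1)
import sys;cv2.imwrite(sys.argv[1],im)
E
python3 chk.py pics/t1.png
```

```text
[ 503.8 -190.   240. ] [-0.69  0.02  1.93  0.74  0.88 -0.8 ] 51.558175195051284 29.987817406654358
tool rotvec deg [-1.34452491e-01 -8.56488055e-02  1.16992679e-15] TCP shift world [-9.9 -6.9 -0.5] tool [-8.2 -5.6 -6.9]
```

View pics/t1.png

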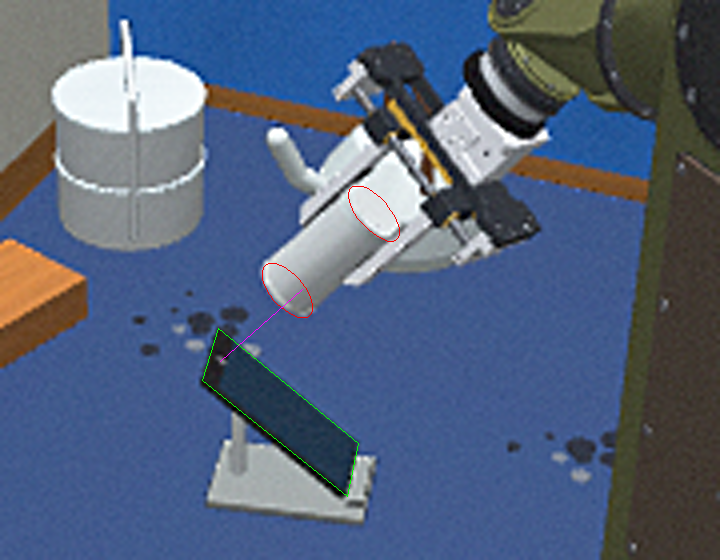

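The overlay matches: the tin outline sits in the predicted pose, the lens is seen at about (344.5,219.5), and the phone outline agrees. Small final shift.

{"fn": "jog_arm", "kwargs": {"commands": [{"dx": -0.1, "dy": -0.07, "dz": -0.08, "ax": 0, "ay": 0, "az": 0, "gripper": 1}, {"dx": -0.1, "dy": -0.07, "dz": -0.08, "ax": 0, "ay": 0, "az": 0, "gripper": 1}, {"dx": 0, "dy": 0, "dz": 0, "ax": 0, "ay": 0, "az": 0, "gripper": 1}, {"dx": 0, "dy": 0, "dz": 0, "ax": 0, "ay": 0, "az": 0, "gripper": 1}, {"dx": 0, "dy": 0, "dz": 0, "ax": 0, "ay": 0, "az": 0, "gripper": 1}, {"dx": 0, "dy": 0, "dz": 0, "ax": 0, "ay": 0, "az": 0, "gripper": 1}]}}

```text
clock: 9.85
eef_pos: [494.1, -197.0, 239.1]
eef_rot: [2.515, -0.332, 1.402]
wrist_force: [0.3, 0.7, -2.0]
finger_gap: 51.3
finger_force: 30.0
```

```bash
python3 chk.py pics/t2.png
```

```text
[ 494.1 -197.   239.1] [-0.72  0.02  1.94  0.75  0.9  -0.83] 51.33085526925472 29.987871944904327
tool rotvec deg [-2.88918665e-02 -1.05147283e-01 -1.47764976e-16] TCP shift world [-0.3  0.1  0.4] tool [ 0.2  0.  -0.5]
```

View pics/t2.png

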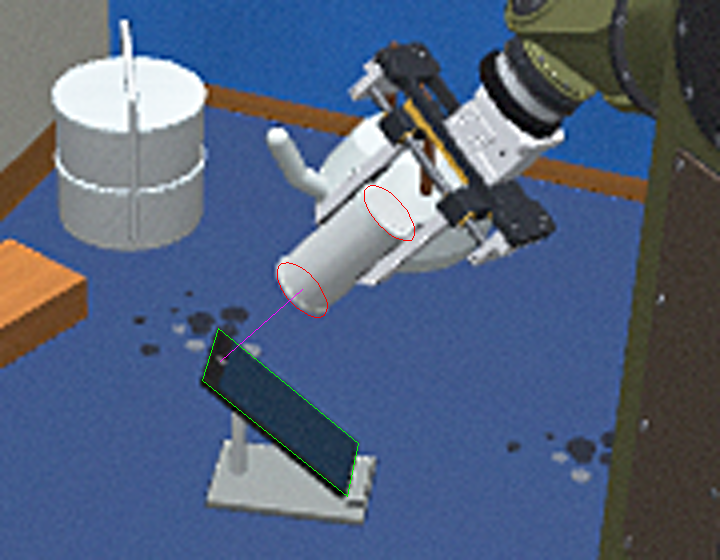

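The magenta lens normal ends at the centre of the underside, about (302,290) in the crop. The tin is 100 mm away, square and steady, so I'm handing in.

```bash
python3 -c "
from h import *
print(job.sign_off())"
```

```text
the job is handed in; nothing more can be done
None
```

The tall tin is held steadily with its underside square to the phone's screen, centred on the lens to within a few mm and about 100 mm from it. The job was handed in at about 10 s; no verdict was shown.

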